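Ready the ball tweezers over the sample tray

TASK

Pour all five steel balls out of the cup into the square tray on the physics bench, then stand the empty cup upright on the bench beside the tray and let go of it. Next lift the sprung tweezers off their wooden rest and hold them clear in the air with both tips above the inside of the tray, higher than its rim, squeezed so that the moving arm lies wholly over the dark band of the gauge strip (tips about 20 mm apart, a little more than one ball). Finish while still holding the tweezers there with that gap steady, and leave the pen and the stack of plates where they are.

Things in the scene. Friction and masses are not known exactly. Their poses are not given: they have to be found in the camera images.
- tray: Open square aluminium tray, fixed to the bench, 170 x 170 mm outside, 45 mm high, walls and floor 4 mm. Origin: centre of its underside, x and y along its sides, z up.
- cup: Loose plain steel cup, straight round wall, 60 mm outside diameter, 75 mm high, wall 4 mm, floor 5 mm thick, 60 to 130 g. Origin: centre of its underside; z up through its mouth. At the start it stands on the bench, to the left or the right of the tray, with the five balls in it.
- ball0_center (a point): Centre of one of five equal loose polished steel balls, 16 mm in diameter, 17 g, at the start on the cup's floor.
- ball1_center (a point): Centre of one of five equal loose polished steel balls, 16 mm in diameter, 17 g, at the start on the cup's floor.
- ball2_center (a point): Centre of one of five equal loose polished steel balls, 16 mm in diameter, 17 g, at the start on the cup's floor.
- ball3_center (a point): Centre of one of five equal loose polished steel balls, 16 mm in diameter, 17 g, at the start on the cup's floor.
- ball4_center (a point): Centre of one of five equal loose polished steel balls, 16 mm in diameter, 17 g, at the start on the cup's floor.
- rest: Wooden tweezers rest, fixed to the bench on the other side of the tray from the cup: base 200 x 90 mm, 8 mm thick (x = -114 to 86 mm), with two cross bars (12 mm thick, 90 mm wide, tops 30 mm above the bench) at x = 62 and -95 mm; between them is room for fingers. Origin at bench level, x towards the tweezers' tips, z up.
- tweezers: Loose sprung steel tweezers, 190 mm long, 70 to 90 g, on edge across the bars of the rest so that the two arms lie side by side. Origin: underside of the arms, mid grip patches; x to the tips (x = 70 mm; tail x = -119), z up. Arms: strips 14 mm high, 4 mm thick. Fixed arm straight along x, outer face y = -14 mm, inner -10. Moving arm on the +y side, hinged at x = -100, y = 12 mm. Balances at about x = -20 mm.
- tweezers_grip (a point): Where to grip the open tweezers: midway between the arms' outer faces at the dark, 44 mm long grip patches, at half height (tweezers frame x 0, y 5.5, z 7 mm). Close the fingers along the tweezers' y axis. Width over the arms here: 39 mm open, 28 mm at the marked gap, when the arms are parallel.
- jaw (a joint): Closing angle of the moving arm (rad): 0 open, 0.11 at the marked gap (tips 20 mm apart), 0.2 stop, nearly shut; tip gap = 39 mm - 170 mm x angle. A spring opens it: squeeze needed at the grip patches about 2.5 N to start, 7 N at the marked gap, 4 N more per 0.1 rad. It springs open when let go.
- tip_fixed (a point): Inner face of the fixed arm's tip, at half its height.
- tip_jaw (a point): Inner face of the moving arm's tip, at half its height. The tips are 39 mm apart when open.
- gauge (a point): Middle of the dark band on the white gauge strip, top side. The strip is 12 mm wide, fixed to the fixed arm, and runs crosswise under the moving arm at tweezers x = 45 mm, from y = -14 to 38 mm; the band spans y = 7.5 to 16.5 mm. The gap is right when the 4 mm thick moving arm lies wholly over the band.
- pen: Bystander: red and white marker pen, 130 mm long, 13 mm thick, lying on the bench. Origin under its middle.
- plates: Bystander: stack of metal plates 60 x 60 mm, 23 mm high. Origin under its centre.
Not all that is in view belongs to the job. What is shaped like the rest but green or orange is not meant.

How it is judged:
By the outcome, as a careful person would: the job done as asked, in the order asked, and still so for the second after the job is handed in, while the arm keeps its last pose, push and grip.
It also fails if it takes over 66 s, if anything falls off the work surface, if the arm or the gripper's body presses on something with over 40 N, if the wrist force passes 120 N, or if a joint passes its speed limit or range.

ROBOT

A 6-joint arm with a two-finger parallel gripper is mounted at the origin on the work surface. World frame = base frame: x ahead of the robot, y to its left, z up, the work surface at z = 0. Lengths are in m, angles in degrees, forces in N, time in s.
With the tool pointing down it reaches from about 0.25 to 0.725 m from the base axis. Payload 9.7 kg.
Tool frame: the origin (TCP) lies between the finger pads; the fingertips stand 19 mm ahead of it and the grasp point (between the pads) is the TCP; z points along the fingers, y is the line along which they close (so a half turn about z gives the same grasp; the last joint's range is limited). The gripper opens to 85 mm and grips with 20 to 120 N. Pads are 22 mm wide; open, the fingers measure 114 mm over their backs; the gripper's body (76 mm by 85 mm) begins 54 mm behind the grasp point. The pads swing forward as they close: fully open they stand 13 mm farther back than shut.
Start: joints at [-64.687, 4.979, 10.078, 95.1, 0, 90], TCP at [0.235, -0.497, 0.25] pointing down, gripper open.
Joint ranges: [-179.16, 179.16], [-48.56, 103.87], [-65.8, 70.77], [-126.05, 130.52], [-82.76, 87.17], [-180, 180]. Speed limits (degrees/s): [127.2, 127.2, 147.25, 180, 180, 180].

INTERFACE

Orientations are given as [roll, pitch, yaw] about the fixed x, y, z axes, in that order (R = Rz(yaw) Ry(pitch) Rx(roll)).
In Python, from workcell import telemetry, camera, calibration, workorder gives the robot as it stands.
- The arm moves only by the tool play_rows, never from a script. Its argument "increments" is a list of rows, each a list of 3 entries, a list of its own where there are three numbers: the shift along the tool's x, y, z in mm, then the turn, a rotation vector about the tool's x, y, z in degrees, then the closure, from 0 (fully open) to 1 (shut). In form: [[[x, y, z], [ax, ay, az], jaw], ...]. A call has 1 to 20 rows; each row is the pose to reach, as a shift and turn from the pose commanded when the call began, along the tool's axes at that moment; what a row does not reach only later rows make up. A row lasts 1/10 s, in which the tool goes at most 50 mm and 8.59 degrees, less where a joint would pass 70% of its speed; a pose out of reach is approached as far as the arm can. A call with a gripper value outside its range is refused whole. The fingers move at their own pace and stop on an object; "grip_force" is the grip in N (left out, the last holds). Time passes only in rows, so rows that repeat a pose let the fingers close. It gives the time, the measured TCP pose, the force, the opening and the grip force at its end, in the units of the state.
- telemetry.get_obs(): the state, without advancing time (a new reading comes with each control period).
- camera(name): name is "scene" or "top"; returns (picture, depth): 480x640x3 uint8, red, green, blue; 480x640 float32, m along the optical axis (not along the pixel's ray), 0 where there is no reading.
- calibration(name): a dict with "vertical_fov" (degrees; the focal length in pixels is half the picture's height over the tangent of half this angle, whatever the lens; pixels are square), "cx", "cy" (the principal point, pixels), "rvec" (rotation vector, rad) and "tvec" (3), from world to camera coordinates, as OpenCV has them. Camera axes: x right, y down, z forward; pixel columns grow to the right and rows downward; lengths in m; the calibration is good to about 2 mm. A picture is of the moment at which its call begins. calibration takes no time and is no camera call.
- workorder.job_done(): hands the job in; it is judged then, once.
The state is a dict: "time": time; "q": joint angles; "qd": joint speeds; "joint_efforts": joint torques, N m; "ee_pos": TCP position; "tcp_rot": TCP orientation; "wrist_force": force on the tool from outside, world axes, zero at the start; "torque": the same for the moment, N m; "opening": finger opening in m; "grasp_force": force on a finger pad.
Only numpy, scipy, OpenCV 4.12 (cv2) and the standard library are available. Lean on these libraries where they do the work, as an engineer would, in place of code of your own. Each camera call takes 0.05 s, during which the arm holds its last target. There are 200 camera calls.

## Working session

There is one attempt and no reset: what is moved stays moved. The work goes in short steps, Python scripts to look and compute and a tool call to move; the robot and the scene stay as the last step left them, time stands still between calls to the robot, and variables do not carry over. Pictures are saved under pics/ and viewed, at most 10 in all, crops included, and the job is handed in when it is done.

Besides the shell and the picture viewer there is one more tool, called as name(argument=value, ...) on one line, values as JSON. play_rows: Moves the arm, as the interface text tells. Its arguments: {"type":"object","properties":{"increments":{"type":"array"},"grip_force":{"type":"number"}},"required":["increments"]}

```bash
mkdir -p pics; ls; cat > h.py <<'E'
import numpy as np,cv2
from workcell import telemetry,camera,calibration,workorder
def K(n):
    c=calibration(n); f=240/np.tan(np.radians(c["vertical_fov"])/2)
    R=cv2.Rodrigues(np.array(c["rvec"],float))[0]; t=np.array(c["tvec"],float).ravel()
    return f,c["cx"],c["cy"],R,t,c
def ray(n,u,v,z):
    f,cx,cy,R,t,c=K(n); d=R.T@np.array([(u-cx)/f,(v-cy)/f,1]); o=-R.T@t
    return o+d*(z-o[2])/d[2]
def proj(n,p):
    f,cx,cy,R,t,c=K(n); q=R@np.array(p)+t; return f*q[0]/q[2]+cx,f*q[1]/q[2]+cy
def cloud(n,dep):
    f,cx,cy,R,t,c=K(n); v,u=np.mgrid[:480,:640]
    P=np.stack([(u-cx)/f*dep,(v-cy)/f*dep,dep],-1)-t
    return P@R
def snap(n,tag):
    im,d=camera(n); cv2.imwrite(f"pics/{tag}.png",im[:,:,::-1]); np.savez(f"pics/{tag}.npz",im=im,d=d); return im,d
E
python3 - <<'E'
from h import *
for n in("scene","top"):
    snap(n,n+"0"); c=calibration(n); print(c); R=K(n)[3];print(-R.T@K(n)[4])
print(telemetry.get_obs())
E
```

```text
pics
{'vertical_fov': 56.75175526570468, 'cx': 318.0139624346822, 'cy': 238.62560455662228, 'rvec': array([ 0.67265655,  2.79163964, -0.84337818]), 'tvec': array([ 0.50074673, -0.16937405,  1.05173892])}
[0.78635455 0.41071108 0.77366178]
{'vertical_fov': 44.24059448711299, 'cx': 312.27696457267484, 'cy': 246.4597179269483, 'rvec': array([ 2.15164454, -2.12061044,  0.11551555]), 'tvec': array([0.01493046, 0.54448878, 0.99093195])}
[ 0.40324484 -0.00867047  1.05638795]
{'time': 0.1, 'q': array([-6.46889220e+01,  5.00839694e+00,  1.00374241e+01,  9.50981680e+01,
        1.88376568e-03,  9.00013421e+01]), 'qd': array([ 0.00377957, -0.05093434,  0.15848072, -0.10863735,  0.0220459 ,
       -0.00767902]), 'joint_efforts': array([-2.00639392e-04, -5.21559262e+01,  4.65653265e+01,  1.59337081e-02,
       -1.01794515e-05, -1.20817268e-05]), 'ee_pos': array([ 0.23507333, -0.49703225,  0.24963558]), 'tcp_rot': array([-1.79930859e+02, -1.88214474e-03,  2.53097336e+01]), 'wrist_force': array([-0.63066224,  0.33858436,  0.55462986]), 'torque': array([-0.00446987,  0.03120908, -0.04532991]), 'grasp_force': 0.0, 'opening': 0.08503330130846011}
```

View pics/scene0.png

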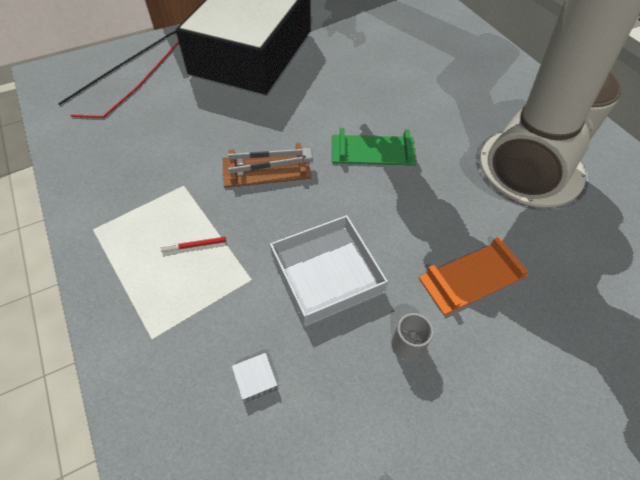

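View pics/top0.png

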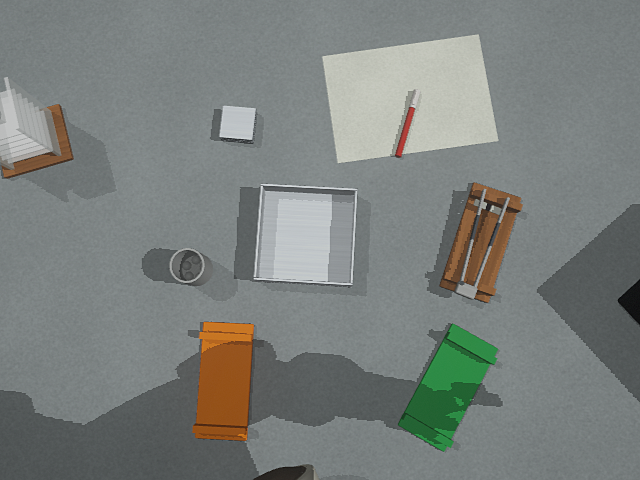

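Candidates: the rest could be brown top(482,242), green (448,388) or orange (225,380), and there is a brown rack at (30,140). I choose the brown one that carries the tweezers. The only cup is at top(187,266). The tray is at (306,235), the plates at (238,124) and the pen at (408,125). Next is a close crop to check.

```bash
python3 - <<'E'
from h import *
im=np.load("pics/top0.npz")["im"][:,:,::-1]; d=np.load("pics/top0.npz")["d"]
a=cv2.resize(im[175:310,430:530],None,fx=4.4,fy=4.4,interpolation=cv2.INTER_CUBIC)
b=cv2.resize(im[240:295,160:220],None,fx=5,fy=5,interpolation=cv2.INTER_CUBIC)
o=np.zeros((600,750,3),np.uint8); o[:a.shape[0],:a.shape[1]]=a; o[:b.shape[0],445:445+b.shape[1]]=b
cv2.imwrite("pics/crop0.png",o)
P=cloud("top",d)
# cup rim points by depth
X=P[240:295,160:220].reshape(-1,3); r=X[(X[:,2]>.068)&(X[:,2]<.085)]; print("cup",len(r),cv2.minEnclosingCircle(r[:,:2].astype(np.float32)),r[:,2].mean())
for z,s,nm in((.040,.055,"tray"),):
    X=P[170:300,240:370].reshape(-1,3); r=X[(X[:,2]>z)&(X[:,2]<s)]; print(nm,len(r),cv2.minAreaRect(r[:,:2].astype(np.float32)))
for nm,(u,v) in dict(TL=(261,185),TR=(357,189),BR=(352,285),BL=(254,279)).items(): print(nm,ray("top",u,v,.045))
X=P[175:310,430:530].reshape(-1,3); r=X[(X[:,2]>.037)&(X[:,2]<.06)]; print("tw",len(r),r.min(0),r.max(0),cv2.minAreaRect(r[:,:2].astype(np.float32)))
print("plates",ray("top",238,124,.023),"pen",ray("top",408,125,.013))
E
```

```text
cup 314 ((0.504626452922821, 0.232170969247818), 0.03038015216588974) 0.07543530461758464
tray 980 ((0.5660989880561829, 0.03458419442176819), (0.17017647624015808, 0.17063067853450775), 87.54457092285156)
TL [0.65127589 0.11469269 0.045     ]
TR [ 0.64569945 -0.05399328  0.045     ]
BR [ 0.47749908 -0.0464799   0.045     ]
BL [0.48540598 0.12205828 0.045     ]
tw 919 [ 0.45841181 -0.31652451  0.03707542] [ 0.64841069 -0.22132276  0.05101828] ((0.5524163246154785, -0.2638929486274719), (0.04610152542591095, 0.1891961246728897), 69.9623794555664)
plates [0.77040643 0.16277126 0.023     ] pen [ 0.77402528 -0.14777543  0.013     ]
```

View pics/crop0.png

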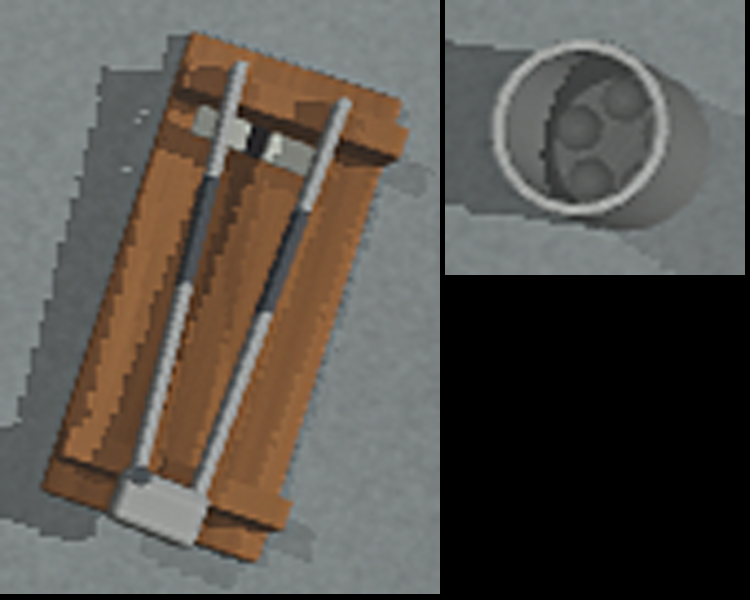

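The crop shows the brown rest with the tweezers. The hinge dot is at the tail on the left arm, so the left arm is the moving one; the dark gauge band lies between the arms and the grip patches are visible. The cup contains balls. Plan: grip the cup from the side with the tool tilted, pour by rolling about tool z, and put the cup back. After that, pick up the tweezers from above.

```bash
cat >> h.py <<'E'
from scipy.spatial.transform import Rotation as Ro
def cur():
    o=telemetry.get_obs(); return o,np.array(o["ee_pos"]),Ro.from_euler("xyz",o["tcp_rot"],degrees=True)
def inc(p,R,p0,R0): return np.round(R0.inv().apply(np.array(p)-p0)*1e3,1),np.round((R0.inv()*R).as_rotvec(degrees=True),2)
def head(az,el,roll=0): # tool z at azimuth az, elevation el, j6=0 convention (y horizontal, to the left)
    a,e=np.radians([az,el]); z=np.array([np.cos(e)*np.cos(a),np.cos(e)*np.sin(a),np.sin(e)]); y=np.array([-np.sin(a),np.cos(a),0])
    return Ro.from_matrix(np.c_[np.cross(y,z),y,z])*Ro.from_euler("z",roll,degrees=True)
E
python3 - <<'E'
from h import *
o,p,R=cur()
RA=head(-20,-90); print("A",inc([.42,-.15,.30],RA,p,R), RA.as_euler("xyz",degrees=True))
# tweezers arms: fit from depth
P=cloud("top",np.load("pics/top0.npz")["d"])[175:310,430:530]
m=(P[...,2]>.038)&(P[...,2]<.05)
X=P[m]; c,(w,h),ang=cv2.minAreaRect(X[:,:2].astype(np.float32))
# crop-picked arm points (4.4x, offset 430,175)
for nm,(u,v) in dict(ftip=(346,102),fpat0=(300,212),fpat1=(265,312),ftail=(203,490),mtip=(239,65),mpat0=(209,178),mpat1=(186,284),mhinge=(141,474)).items():
    print(nm,ray("top",430+u/4.4,175+v/4.4,.044)[:2])
f=np.array([ray("top",430+u/4.4,175+v/4.4,.044)[:2] for u,v in((346,102),(300,212),(265,312),(203,490))])
vx,vy,x0,y0=cv2.fitLine(f.astype(np.float32),cv2.DIST_L2,0,.01,.01).ravel();print("fixed yaw",np.degrees(np.arctan2(vy,vx)))
E
```

```text
A (array([ 315.5, -234.7,  -50.1]), array([-3.0000e-02, -8.0000e-02, -1.3469e+02])) [180.   0. 160.]
ftip [ 0.63217282 -0.31671093]
fpat0 [ 0.58792657 -0.29756987]
fpat1 [ 0.54814432 -0.28298444]
ftail [ 0.47829219 -0.25748901]
mtip [ 0.64669772 -0.2752124 ]
mpat0 [ 0.60110146 -0.26245307]
mpat1 [ 0.55882407 -0.25261196]
mhinge [ 0.48414968 -0.23378261]
fixed yaw -20.909946
```

play_rows(increments=[[[30,-23,-5],[0,0,-8.4],0],[[60,-46,-10],[0,0,-16.8],0],[[90,-69,-15],[0,0,-25.2],0],[[120,-92,-20],[0,0,-33.6],0],[[150,-115,-25],[0,0,-42],0],[[180,-138,-30],[0,0,-50.4],0],[[210,-160,-35],[0,0,-58.8],0],[[240,-180,-40],[0,0,-67.2],0],[[260,-195,-45],[0,0,-75.6],0],[[280,-210,-50],[0,0,-84],0],[[300,-225,-50],[0,0,-92.4],0],[[315,-235,-50],[0,0,-100.8],0],[[315,-235,-50],[0,0,-109.2],0],[[315,-235,-50],[0,0,-117.6],0],[[315,-235,-50],[0,0,-126],0],[[315,-235,-50],[0,0,-134.7],0],[[315,-235,-50],[0,0,-134.7],0]])

```text
time: 1.8
ee_pos: [0.4194, -0.15, 0.3]
tcp_rot: [-180.0, -0.0, 160.2]
wrist_force: [-0.9, -0.5, -0.9]
opening: 0.0853
grasp_force: 0.0
```

```bash
python3 - <<'E'
from h import *
o,p,R=cur(); print(o["q"].round(1),p.round(3),o["tcp_rot"].round(1))
Rg=head(24.7,-35); q=inc([.5046,.2322,.16],Rg,p,R); print(q)
print("then down:",inc([.5046,.2322,.042],Rg,np.array([.5046,.2322,.16]),Rg))
E
```

```text
[-19.7  -7.8   3.2 101.   -0.    0.2] [ 0.419 -0.15   0.3  ] [-180.    -0.   160.2]
(array([ 49.5, 388.4, 140. ]), array([-21.33, -52.15, -41.01]))
then down: (array([96.7,  0. , 67.7]), array([0., 0., 0.]))
```

play_rows(increments=[[[5,39,14],[-2.1,-5.2,-4.1],0],[[10,78,28],[-4.3,-10.4,-8.2],0],[[15,117,42],[-6.4,-15.6,-12.3],0],[[20,155,56],[-8.5,-20.9,-16.4],0],[[25,194,70],[-10.7,-26.1,-20.5],0],[[30,233,84],[-12.8,-31.3,-24.6],0],[[35,272,98],[-14.9,-36.5,-28.7],0],[[40,311,112],[-17.1,-41.7,-32.8],0],[[45,350,126],[-19.2,-46.9,-36.9],0],[[49.5,388.5,140],[-21.3,-52.1,-41],0],[[49.5,388.5,140],[-21.3,-52.1,-41],0],[[49.5,388.5,140],[-21.3,-52.1,-41],0]])

```text
time: 3.0
ee_pos: [0.5049, 0.2321, 0.159]
tcp_rot: [179.7, 54.8, -155.7]
wrist_force: [0.0, -0.9, 0.9]
opening: 0.0856
grasp_force: 0.0
```

```bash
python3 - <<'E'
from h import *
o,p,R=cur(); print(o["q"].round(1),p.round(3),o["tcp_rot"].round(1))
Rg=head(24.7,-35); print(inc([.5046,.2322,.042],Rg,p,R))
E
```

```text
[ 24.8 -44.8 -55.7  24.3  -0.2   0.3] [0.505 0.232 0.159] [ 179.7   54.8 -155.7]
(array([95.7, -0.1, 67.2]), array([-0.11, -0.19, -0.25]))
```

play_rows(increments=[[[12,0,8.4],[0,0,0],0],[[24,0,16.8],[0,0,0],0],[[36,0,25.2],[0,0,0],0],[[48,0,33.6],[0,0,0],0],[[48,0,33.6],[0,0,0],0]])

```text
time: 3.5
ee_pos: [0.5058, 0.2306, 0.1008]
tcp_rot: [179.9, 54.8, -155.8]
wrist_force: [-0.3, -0.4, -0.9]
opening: 0.0855
grasp_force: 0.0
```

```bash
python3 - <<'E'
from h import *
o,p,R=cur(); print(o["q"].round(1),p.round(4),o["tcp_rot"].round(1))
Rg=head(24.7,-35); print(inc([.5046,.2322,.042],Rg,p,R))
# planar fit: r=a+L1 sin(q2)+L2 cos(q2-q3)+L3 cos(pitch), z=h+L1 cos q2 - L2 sin(q2-q3)... 
from scipy.optimize import least_squares
Q=np.radians([[4.979,10.078,95.1],[-7.8,3.2,101],[-44.8,-55.7,24.3],o["q"][1:4]])
RZ=np.array([[.5498,.25],[np.hypot(.4194,.15),.3],[np.hypot(.5049,.2321),.159],[np.hypot(*p[:2]),p[2]]])
def f(x,Q=Q):
    h,L1,L2,L3=x; q2,q3,q4=Q.T; g=q2-q3; t=g+q4
    return np.c_[L1*np.sin(q2)+L2*np.cos(g)+L3*np.cos(t),h+L1*np.cos(q2)-L2*np.sin(g)-L3*np.sin(t)]
s=least_squares(lambda x:(f(x)-RZ).ravel(),[.3,.4,.4,.25]);print(s.x,s.fun.round(4))
h,L1,L2,L3=s.x
def ik(r,z,el):
    e=np.radians(-el)
    g=least_squares(lambda q:(f(s.x,np.array([[q[0],q[1],e-q[0]+q[1]]]))-[r,z]).ravel(),np.radians([-40,-50]))
    return np.degrees([*g.x,e-g.x[0]+g.x[1]]).round(1),g.cost.round(6)
for r,z,el in((.5555,.042,-35),(.5555,.042,-45),(.5555,.042,-55),(.574,.12,-10),(.574,.13,0),(.574,.13,-25)): print(r,z,el,ik(r,z,el))
E
```

```text
[ 24.6 -42.1 -61.1  16.3  -0.2   0.2] [0.5058 0.2306 0.1008] [ 179.9   54.8 -155.8]
(array([48.3,  1.8, 33.5]), array([-0.25, -0.2 , -0.27]))
[0.20434324 0.42039665 0.51662944 0.42249948] [ 0.0013 -0.0034  0.0047 -0.0031  0.0006  0.0024 -0.004   0.0041]
0.5555 0.042 -35 (array([-33.1, -64.9,   3.2]), np.float64(0.0))
0.5555 0.042 -45 (array([-29.3, -55.8,  18.5]), np.float64(0.0))
0.5555 0.042 -55 (array([-22.6, -45.9,  31.7]), np.float64(0.0))
0.574 0.12 -10 (array([-25.3, -74.5, -39.2]), np.float64(0.0))
0.574 0.13 0 (array([  0.4, -72.9, -73.3]), np.float64(0.0))
0.574 0.13 -25 (array([-42.1, -65.8,   1.3]), np.float64(0.0))
```

```bash
cat >> h.py <<'E'
from scipy.optimize import least_squares
def ik(r,z,el):
    h,L1,L2,L3=.20434,.4204,.51663,.4225; e=np.radians(-el)
    def F(q): g=q[0]-q[1]; return [L1*np.sin(q[0])+L2*np.cos(g)+L3*np.cos(e)-r,h+L1*np.cos(q[0])-L2*np.sin(g)-L3*np.sin(e)-z]
    g=least_squares(F,np.radians([-35,-55])); return np.degrees([*g.x,e-g.x[0]+g.x[1]]).round(1),g.cost.round(6)
E
python3 - <<'E'
from h import *
for a in((.5555,.045,-40),(.5555,.14,-40),(.5555,.2,-40),(.62,.2,-40),(.624,.115,-35),(.624,.115,-30),(.624,.115,-25),(.624,.115,-20),(.624,.2,-25)): print(a,ik(*a))
o,p,R=cur(); print(p)
Rg=head(24.7,-40); print(inc([.5046,.2322,.045],Rg,p,R))
E
```

```text
(0.5555, 0.045, -40) (array([-32.1, -60.3,  11.9]), np.float64(0.0))
(0.5555, 0.14, -40) (array([-40.4, -53. ,  27.4]), np.float64(0.0))
(0.5555, 0.2, -40) (array([-42.3, -47.2,  35.1]), np.float64(0.0))
(0.62, 0.2, -40) (array([-30.2, -40.9,  29.3]), np.float64(0.0))
(0.624, 0.115, -35) (array([-26.6, -52.2,   9.4]), np.float64(0.0))
(0.624, 0.115, -30) (array([-27.4, -56.5,   0.9]), np.float64(0.0))
(0.624, 0.115, -25) (array([-26.7, -60.4,  -8.7]), np.float64(0.0))
(0.624, 0.115, -20) (array([-24.1, -63.6, -19.5]), np.float64(0.0))
(0.624, 0.2, -25) (array([-36.2, -54.8,   6.4]), np.float64(0.0))
[0.505768   0.23064206 0.10075071]
(array([45.8,  1.8, 31.8]), array([-0.24,  4.8 , -0.28]))
```

play_rows(increments=[[[11,0.5,8],[0,2.5,0],0],[[23,1,16],[-0.1,4.8,-0.2],0],[[34,1.5,24],[-0.2,4.8,-0.3],0],[[46,1.8,32],[-0.2,4.8,-0.3],0],[[46,1.8,32],[-0.2,4.8,-0.3],0],[[46,1.8,32],[-0.2,4.8,-0.3],0.2],[[46,1.8,32],[-0.2,4.8,-0.3],0.4],[[46,1.8,32],[-0.2,4.8,-0.3],0.6],[[46,1.8,32],[-0.2,4.8,-0.3],0.8],[[46,1.8,32],[-0.2,4.8,-0.3],1],[[46,1.8,32],[-0.2,4.8,-0.3],1],[[46,1.8,32],[-0.2,4.8,-0.3],1]], grip_force=35)

```text
time: 4.7
ee_pos: [0.5058, 0.2337, 0.048]
tcp_rot: [-179.8, 50.4, -155.0]
wrist_force: [-3.6, -2.9, 7.3]
opening: 0.0593
grasp_force: 38.4
```

```bash
python3 - <<'E'
from h import *
o,p,R=cur(); print(o["q"].round(1),p.round(4),o["tcp_rot"].round(1),o["opening"],o["grasp_force"])
A=[.505,.232,.20]; Rg=head(24.7,-40); print("lift",inc(A,R,p,R))
B=[.62,.07,.20]; RB=head(np.degrees(np.arctan2(.07,.62)),-27); print("to B from lift",inc(B,RB,np.array(A),R), "from here",inc(B,RB,p,R))
snap("scene","scene1")
E
```

```text
[ 24.8 -35.  -61.   13.7  -0.1  -0.1] [0.5058 0.2337 0.048 ] [-179.8   50.4 -155. ] 0.059339207784224024 38.42093439772725
lift (array([-116.1,   -1.6,  -98.1]), array([0., 0., 0.]))
to B from lift (array([ -22.7, -195.3,   28.3]), array([ 15.32, -12.49,  10.26])) from here (array([-138.9, -196.9,  -69.8]), array([ 15.32, -12.49,  10.26]))
```

play_rows(increments=[[[-15,0,-13],[0,0,0],1],[[-38,-1,-32],[0,0,0],1],[[-62,-1,-52],[0,0,0],1],[[-90,-1,-76],[0,0,0],1],[[-116,-2,-98],[0,0,0],1],[[-119,-26,-95],[2,-1.5,1.2],1],[[-122,-52,-91],[4,-3.2,2.6],1],[[-125,-78,-87],[6,-4.8,3.9],1],[[-128,-104,-83],[8,-6.5,5.3],1],[[-131,-130,-79],[10,-8.2,6.7],1],[[-134,-156,-75],[12,-9.8,8],1],[[-137,-180,-72],[14,-11.4,9.4],1],[[-139,-197,-70],[15.3,-12.5,10.3],1],[[-139,-197,-70],[15.3,-12.5,10.3],1],[[-139,-197,-70],[15.3,-12.5,10.3],1]])

```text
time: 6.25
ee_pos: [0.619, 0.0699, 0.1967]
tcp_rot: [180.0, 62.7, -173.5]
wrist_force: [0.9, 0.6, -2.4]
opening: 0.0592
grasp_force: 38.7
```

```bash
python3 - <<'E'
from h import *
o,p,R=cur(); print(o["q"].round(1),p.round(4),o["tcp_rot"].round(1),o["opening"],o["grasp_force"])
C=[.62,.07,.115]; RC=head(np.degrees(np.arctan2(.07,.62)),-24); print("down",inc(C,RC,p,R))
snap("scene","scene2")
E
```

```text
[  6.4 -36.4 -52.9  10.8   0.1  -0. ] [0.619  0.0699 0.1967] [ 180.    62.7 -173.5] 0.059218702922004346 38.67670873180032
down (array([72.1, -0. , 38.4]), array([ 0.04, -3.33,  0.01]))
```

View pics/scene2.png

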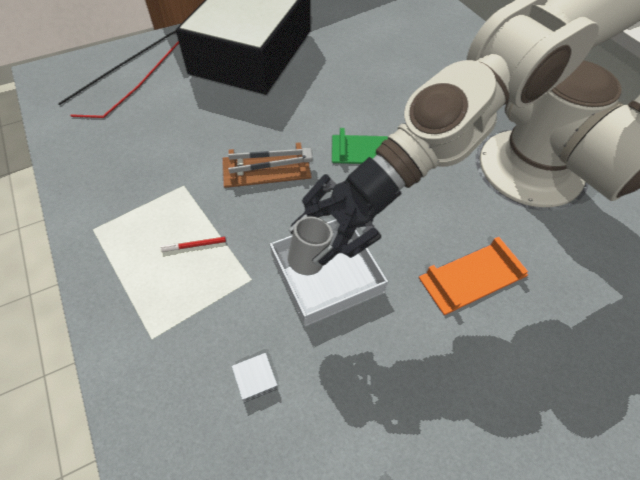

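The scene shows the cup held above the tray at (312,245). The tweezers, pen and plates have not moved. Next I lower the cup and roll it.

play_rows(increments=[[[18,0,10],[0,-1,0],1],[[36,0,19],[0,-2,0],1],[[54,0,29],[0,-3,0],1],[[72,0,38],[0,-3.3,0],1],[[72,0,38],[0,-3.3,0],1],[[72,0,38],[0,-3.3,0],1]])

```text
time: 6.9
ee_pos: [0.6204, 0.0706, 0.1168]
tcp_rot: [-180.0, 66.1, -173.5]
wrist_force: [0.5, 0.1, -1.3]
opening: 0.0595
grasp_force: 38.7
```

play_rows(increments=[[[0,0,0],[0,0,8],1],[[0,0,0],[0,0,16],1],[[0,0,0],[0,0,24],1],[[0,0,0],[0,0,32],1],[[0,0,0],[0,0,40],1],[[0,0,0],[0,0,48],1],[[0,0,0],[0,0,56],1],[[0,0,0],[0,0,64],1],[[0,0,0],[0,0,72],1],[[0,0,0],[0,0,80],1],[[0,0,0],[0,0,86],1],[[0,0,0],[0,0,92],1],[[0,0,0],[0,0,96],1],[[0,0,0],[0,0,100],1],[[0,0,0],[0,0,103],1],[[0,0,0],[0,0,106],1],[[0,0,0],[0,0,109],1],[[0,0,0],[0,0,112],1],[[0,0,0],[0,0,115],1],[[0,0,0],[0,0,118],1]])

```text
time: 8.9
ee_pos: [0.6213, 0.0704, 0.1195]
tcp_rot: [116.5, -25.6, 84.4]
wrist_force: [0.3, 0.6, -1.9]
opening: 0.0594
grasp_force: 38.7
```

play_rows(increments=[[[0,0,0],[0,0,3],1],[[0,0,0],[0,0,6],1],[[0,0,0],[0,0,9],1],[[0,0,0],[0,0,12],1],[[0,0,0],[0,0,15],1],[[0,0,0],[0,0,18],1],[[0,0,0],[0,0,21],1],[[0,0,0],[0,0,24],1],[[0,0,0],[0,0,28],1],[[0,0,0],[0,0,32],1],[[0,0,0],[0,0,36],1],[[0,0,0],[0,0,40],1],[[0,0,0],[0,0,44],1],[[0,0,0],[0,0,48],1],[[0,0,0],[0,0,50],1],[[0,0,0],[0,0,50],1],[[0,0,0],[0,0,50],1],[[0,0,0],[0,0,50],1],[[0,0,0],[0,0,50],1]])

```text
time: 10.8
ee_pos: [0.6205, 0.0701, 0.1168]
tcp_rot: [154.8, -63.4, 34.3]
wrist_force: [-0.1, -0.6, -1.3]
opening: 0.0595
grasp_force: 39.0
```

```bash
python3 - <<'E'
from h import *
o,p,R=cur(); print(o["q"].round(1),p.round(4),o["tcp_rot"].round(1),o["opening"],o["grasp_force"],o["time"])
a,_=snap("scene","scene3"); b,_=snap("top","top3")
o=np.vstack([cv2.resize(a[180:340,240:460],(550,400)),]);q=cv2.resize(b[170:300,230:380],(250,217))
c=np.zeros((400,800,3),np.uint8);c[:,:550]=o;c[:217,550:]=q;cv2.imwrite("pics/c3.png",c[:,:,::-1])
E
```

```text
[  6.4 -30.4 -61.8  -7.6   0.  167.9] [0.6205 0.0701 0.1168] [154.8 -63.4  34.3] 0.059481643949706786 39.002316668629646 10.8
```

View pics/c3.png

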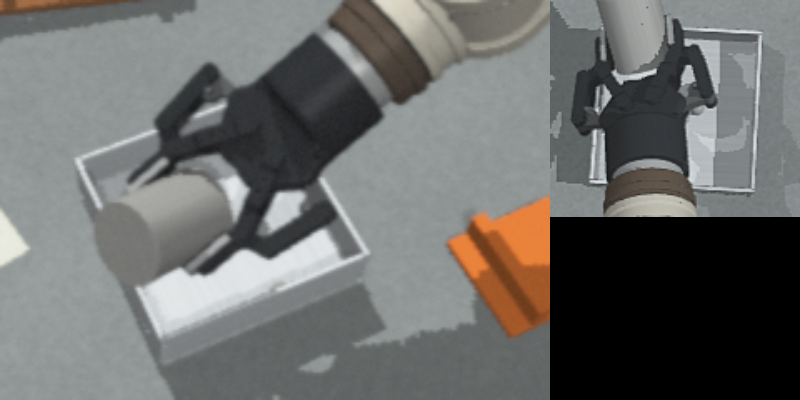

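The crop shows the cup tipped past horizontal at (165,230), with the balls hidden under the gripper. I'll raise it, roll back and check.

```bash
python3 - <<'E'
from h import *
o,p,R=cur()
print("up",inc([.62,.07,.20],R,p,R))
R2=head(6.44,-27); print("roll back",(R.inv()*R2).as_rotvec(degrees=True))
E
```

```text
up (array([ 74.6,  15.9, -34.2]), array([0., 0., 0.]))
roll back [   4.54903394    0.43755663 -167.9101458 ]
```

play_rows(increments=[[[18,4,-8],[0,0,0],1],[[37,8,-17],[0,0,0],1],[[56,12,-26],[0,0,0],1],[[75,16,-34],[0,0,0],1],[[75,16,-34],[0,0,-8.5],1],[[75,16,-34],[0,0,-17],1],[[75,16,-34],[0,0,-25.5],1],[[75,16,-34],[0,0,-34],1],[[75,16,-34],[0,0,-42.5],1],[[75,16,-34],[0,0,-51],1],[[75,16,-34],[0,0,-59.5],1],[[75,16,-34],[0,0,-68],1],[[75,16,-34],[0,0,-76.5],1],[[75,16,-34],[0,0,-85],1]])

```text
time: 12.3
ee_pos: [0.6203, 0.07, 0.2]
tcp_rot: [114.1, 6.7, 99.5]
wrist_force: [-0.3, 0.5, -2.4]
opening: 0.0595
grasp_force: 39.0
```

play_rows(increments=[[[0,0,0],[0,0,-8.5],1],[[0,0,0],[0,0,-17],1],[[0,0,0],[0,0,-25.5],1],[[0,0,0],[0,0,-34],1],[[0,0,0],[0,0,-42.5],1],[[0,0,0],[0,0,-51],1],[[0,0,0],[0,0,-59.5],1],[[0,0,0],[0,0,-68],1],[[0,0,0],[0,0,-76.5],1],[[0,0,0],[0,0,-83],1],[[0,0,0],[0,0,-83],1]])

```text
time: 13.4
ee_pos: [0.6203, 0.0699, 0.2001]
tcp_rot: [-179.8, 66.1, -173.3]
wrist_force: [0.4, -0.0, -1.0]
opening: 0.0595
grasp_force: 39.0
```

```bash
python3 - <<'E'
from h import *
o,p,R=cur(); print(o["q"].round(1),p.round(4),o["tcp_rot"].round(1),o["opening"],o["time"])
# original upright grasp pose
Rg=Ro.from_euler("xyz",[-179.8,50.4,-155.0],degrees=True); print("to above cup place",inc([.5058,.2337,.20],Rg,p,R))
print("then down 0.152:",inc([0,0,.048],Rg,np.array([0,0,.2]),Rg))
E
```

```text
[  6.4 -37.4 -55.5   5.7   0.1  -0.1] [0.6203 0.0699 0.2001] [-179.8   66.1 -173.3] 0.059525807095196365 13.4
to above cup place (array([ 38.4, 175.7, -87.1]), array([-15.62,  15.52,  -9.71]))
then down 0.152: (array([117.1,   0.3,  96.9]), array([0., 0., 0.]))
```

play_rows(increments=[[[5,22,-11],[-2,2,-1.2],1],[[10,44,-22],[-4,4,-2.4],1],[[14,66,-33],[-6,6,-3.6],1],[[19,88,-44],[-8,8,-4.8],1],[[24,110,-55],[-10,10,-6],1],[[29,132,-66],[-12,12,-7.3],1],[[34,154,-77],[-14,14,-8.6],1],[[38.5,175.5,-87],[-15.6,15.5,-9.7],1],[[38.5,175.5,-87],[-15.6,15.5,-9.7],1],[[38.5,175.5,-87],[-15.6,15.5,-9.7],1]])

```text
time: 14.4
ee_pos: [0.5061, 0.2339, 0.2003]
tcp_rot: [179.9, 50.5, -155.3]
wrist_force: [0.5, 0.0, -1.0]
opening: 0.0595
grasp_force: 39.0
```

```bash
python3 - <<'E'
from h import *
o,p,R=cur(); print(o["q"].round(1),p.round(4),o["tcp_rot"].round(1),o["time"])
Rg=Ro.from_euler("xyz",[-179.8,50.4,-155.0],degrees=True); print("down",inc([.5058,.2337,.0485],Rg,p,R))
a,_=snap("scene","scene4"); b,_=snap("top","top4")
c=np.zeros((400,800,3),np.uint8);c[:,:400]=cv2.resize(b[170:300,140:370][:, 100:230],(400,400));c[:,400:]=cv2.resize(a[200:360,260:440],(400,400));cv2.imwrite("pics/c4.png",c[:,:,::-1])
E
```

```text
[ 24.8 -41.6 -47.   34.1  -0.1   0.1] [0.5061 0.2339 0.2003] [ 179.9   50.5 -155.3] 14.4
down (array([117.3,  -0.2,  96.4]), array([ 0.01,  0.08, -0.21]))
```

View pics/c4.png

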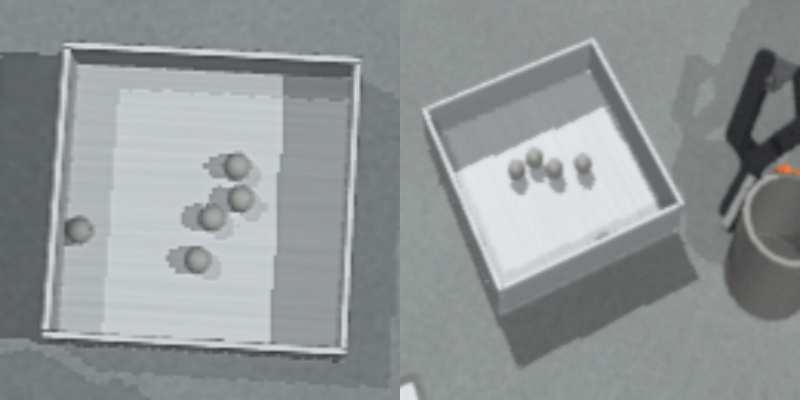

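All five balls are in the tray, at crop (237,166), (240,198), (211,216), (197,260) and (78,229). Next I set the cup down.

play_rows(increments=[[[18,0,15],[0,0,0],1],[[36,0,30],[0,0,0],1],[[54,0,44],[0,0,-0.1],1],[[72,0,59],[0,0,-0.2],1],[[88,0,72],[0,0,-0.2],1],[[100,0,82],[0,0,-0.2],1],[[108,0,89],[0,0,-0.2],1],[[113,0,93],[0,0,-0.2],1],[[116,0,95],[0,0,-0.2],1],[[117,0,96],[0,0,-0.2],1],[[117,0,96],[0,0,-0.2],1],[[117,0,96],[0,0,-0.2],1]])

```text
time: 15.7
ee_pos: [0.5061, 0.2334, 0.0498]
tcp_rot: [-179.7, 50.5, -154.8]
wrist_force: [-0.3, 0.1, -1.5]
opening: 0.0593
grasp_force: 39.0
```

play_rows(increments=[[[1,0,0.8],[0,0,0],1],[[1.5,0,1.3],[0,0,0],1],[[1.5,0,1.3],[0,0,0],1]])

```text
time: 16.0
ee_pos: [0.5063, 0.2336, 0.0481]
tcp_rot: [-179.7, 50.6, -154.8]
wrist_force: [-1.0, -0.0, 2.9]
opening: 0.0595
grasp_force: 39.1
```

Contact. I'll open slowly and lift straight up.

play_rows(increments=[[[0,0,0],[0,0,0],0.25],[[0,0,0],[0,0,0],0.15],[[0,0,0],[0,0,0],0],[[0,0,0],[0,0,0],0],[[0,0,0],[0,0,0],0],[[0,0,0],[0,0,0],0],[[-8,0,-6.5],[0,0,0],0],[[-24,0,-20],[0,0,0],0],[[-48,0,-40],[0,0,0],0],[[-78,0,-64],[0,0,0],0],[[-110,0,-91],[0,0,0],0],[[-142,0,-117],[0,0,0],0],[[-142,0,-117],[0,0,0],0]])

```text
time: 17.3
ee_pos: [0.5072, 0.2348, 0.241]
tcp_rot: [-179.7, 51.1, -154.8]
wrist_force: [-0.7, 0.7, 0.3]
opening: 0.0857
grasp_force: 0.0
```

```bash
python3 - <<'E'
from h import *
o,p,R=cur(); print(o["q"].round(1),p.round(4),o["tcp_rot"].round(1),o["time"],o["opening"])
im,d=snap("scene","scene5"); P=cloud("scene",d).reshape(-1,3)
k=(np.hypot(P[:,0]-.505,P[:,1]-.233)<.045)&(P[:,2]>.07)&(P[:,2]<.085); r=P[k]; print("cup rim",len(r),cv2.minEnclosingCircle(r[:,:2].astype(np.float32)),r[:,2].min(),r[:,2].max())
R1=head(-20,-90); print("D",inc([.45,-.12,.25],R1,p,R))
E
```

```text
[ 24.9 -41.8 -43.   37.7  -0.1  -0.2] [0.5072 0.2348 0.241 ] [-179.7   51.1 -154.8] 17.3 0.08567579989098355
cup rim 315 ((0.5032339096069336, 0.2346181571483612), 0.03086088038980961) 0.07001493577119294 0.07851154177014871
D (array([ 120.1, -297.7, -161.8]), array([19.84, 48.51, 41.92]))
```

```bash
python3 - <<'E'
from h import *
o,p,R=cur()
s,v=inc([.574,-.274,.16],head(-20.9,-90),p,R); print(s,v,np.linalg.norm(v))
for k in range(1,13): print((s*k/12).round().tolist(),(v*k/12).round(1).tolist())
E
```

```text
[ 157.3 -489.3  -69.1] [20.12 48.13 42.79] 67.470700307615
[13.0, -41.0, -6.0] [1.7, 4.0, 3.6]
[26.0, -82.0, -12.0] [3.4, 8.0, 7.1]
[39.0, -122.0, -17.0] [5.0, 12.0, 10.7]
[52.0, -163.0, -23.0] [6.7, 16.0, 14.3]
[66.0, -204.0, -29.0] [8.4, 20.1, 17.8]
[79.0, -245.0, -35.0] [10.1, 24.1, 21.4]
[92.0, -285.0, -40.0] [11.7, 28.1, 25.0]
[105.0, -326.0, -46.0] [13.4, 32.1, 28.5]
[118.0, -367.0, -52.0] [15.1, 36.1, 32.1]
[131.0, -408.0, -58.0] [16.8, 40.1, 35.7]
[144.0, -449.0, -63.0] [18.4, 44.1, 39.2]
[157.0, -489.0, -69.0] [20.1, 48.1, 42.8]
```

play_rows(increments=[[[13,-41,-6],[1.7,4,3.6],0],[[26,-82,-12],[3.4,8,7.1],0],[[39,-122,-17],[5,12,10.7],0],[[52,-163,-23],[6.7,16,14.3],0],[[66,-204,-29],[8.4,20,17.8],0],[[79,-245,-35],[10,24,21.4],0],[[92,-285,-40],[11.7,28,25],0],[[105,-326,-46],[13.4,32,28.5],0],[[118,-367,-52],[15,36,32],0],[[131,-408,-58],[16.8,40,35.7],0],[[144,-449,-63],[18.4,44,39.2],0],[[157,-489,-69],[20,48,42.8],0],[[157,-489,-69],[20.1,48.1,42.8],0],[[157,-489,-69],[20.1,48.1,42.8],0]])

```text
time: 18.75
ee_pos: [0.5724, -0.2746, 0.1528]
tcp_rot: [-179.8, -0.5, 159.1]
wrist_force: [0.1, 0.4, 0.1]
opening: 0.0855
grasp_force: 0.0
```

```bash
python3 - <<'E'
from h import *
o,p,R=cur(); print(o["q"].round(1),p.round(4),o["tcp_rot"].round(1),o["time"])
print(inc([.574,-.274,.038],head(-20.9,-90),p,R))
im,d=snap("scene","scene6"); cv2.imwrite("pics/c6.png",cv2.resize(im[100:220,190:350],(800,600),interpolation=cv2.INTER_CUBIC)[:,:,::-1])
print(proj("scene",[.574,-.2739,.044]))
E
```

```text
[-25.5  16.4  12.4  86.5  -0.3  -4.6] [ 0.5724 -0.2746  0.1528] [-179.8   -0.5  159.1] 18.75
(array([ -2.3,   1.5, 114.8]), array([-0.21, -0.5 , -0.04]))
(np.float64(258.17406186969833), np.float64(157.74568129249627))
```

View pics/c6.png

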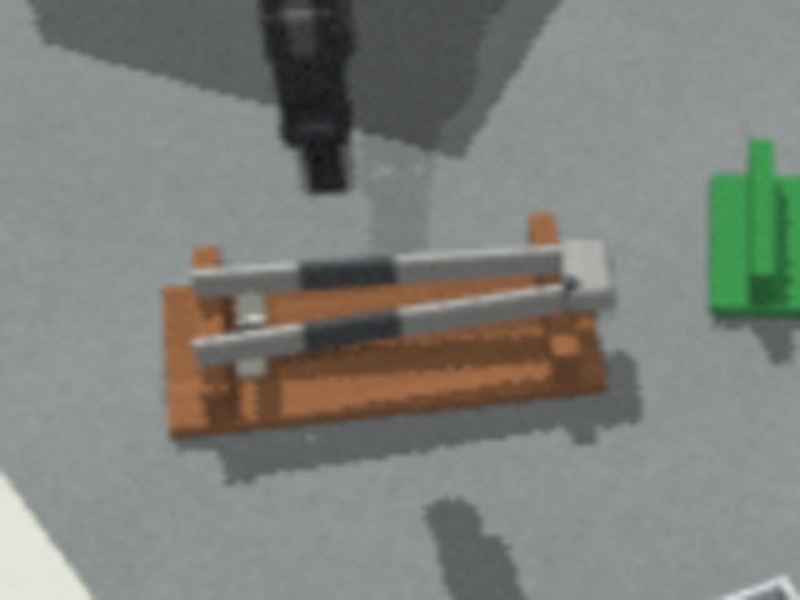

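The crop shows the grip patches at (348,270) and (352,325), with my predicted grip point at (341,289) between them. The position is good, so I descend.

play_rows(increments=[[[-1,0,20],[0,-0.3,0],0],[[-2,1,45],[-0.2,-0.5,0],0],[[-2,1.5,70],[-0.2,-0.5,0],0],[[-2,1.5,90],[-0.2,-0.5,0],0],[[-2,1.5,104],[-0.2,-0.5,0],0],[[-2,1.5,112],[-0.2,-0.5,0],0],[[-2,1.5,116],[-0.2,-0.5,0],0],[[-2,1.5,116],[-0.2,-0.5,0],0.2],[[-2,1.5,116],[-0.2,-0.5,0],0.3],[[-2,1.5,116],[-0.2,-0.5,0],0.4],[[-2,1.5,116],[-0.2,-0.5,0],0.45],[[-2,1.5,116],[-0.2,-0.5,0],0.5],[[-2,1.5,116],[-0.2,-0.5,0],0.55],[[-2,1.5,116],[-0.2,-0.5,0],0.55],[[-2,1.5,116],[-0.2,-0.5,0],0.55]], grip_force=40)

```text
time: 20.3
ee_pos: [0.5747, -0.274, 0.0398]
tcp_rot: [-179.9, 0.3, 159.1]
wrist_force: [0.2, 0.6, 3.9]
opening: 0.0383
grasp_force: 3.3
```

play_rows(increments=[[[0,0,1],[0,0,0],0.57],[[0,0,2],[0,0,0],0.6],[[0,0,2],[0,0,0],0.63],[[0,0,2],[0,0,0],0.65],[[0,0,2],[0,0,0],0.67],[[0,0,2],[0,0,0],0.67],[[0,0,2],[0,0,0],0.67]])

```text
time: 21.0
ee_pos: [0.5751, -0.2746, 0.039]
tcp_rot: [-179.9, 0.4, 159.1]
wrist_force: [-0.9, -1.7, 8.4]
opening: 0.0284
grasp_force: 9.4
```

play_rows(increments=[[[0,0,-3],[0,0,0],0.67],[[0,0,-8],[0,0,0],0.67],[[0,0,-15],[0,0,0],0.67],[[0,0,-25],[0,0,0],0.67],[[0,0,-38],[0,0,0],0.67],[[0,0,-52],[0,0,0],0.67],[[0,0,-67],[0,0,0],0.67],[[0,0,-80],[0,0,0],0.67],[[0,0,-80],[0,0,0],0.67],[[0,0,-80],[0,0,0],0.67]])

```text
time: 22.0
ee_pos: [0.5744, -0.2738, 0.1177]
tcp_rot: [-179.9, 0.3, 159.1]
wrist_force: [0.2, -0.3, -0.5]
opening: 0.0281
grasp_force: 6.1
```

```bash
python3 - <<'E'
from h import *
o,p,R=cur(); print(o["q"].round(1),p.round(4),o["tcp_rot"].round(1),o["time"],o["opening"],o["grasp_force"],o["wrist_force"].round(1))
a,_=snap("scene","scene7"); b,_=snap("top","top7")
c=np.zeros((400,800,3),np.uint8);c[:,:500]=cv2.resize(a[70:230,160:360],(500,400),interpolation=cv2.INTER_CUBIC);c[:,500:]=cv2.resize(b[170:270,430:505],(300,400),interpolation=cv2.INTER_CUBIC);cv2.imwrite("pics/c7.png",c[:,:,::-1])
E
```

```text
[-25.5  16.    8.   81.8  -0.   -4.6] [ 0.5744 -0.2738  0.1177] [-179.9    0.3  159.1] 22.0 0.028101178180359877 6.143088787794113 [ 0.2 -0.3 -0.5]
```

View pics/c7.png

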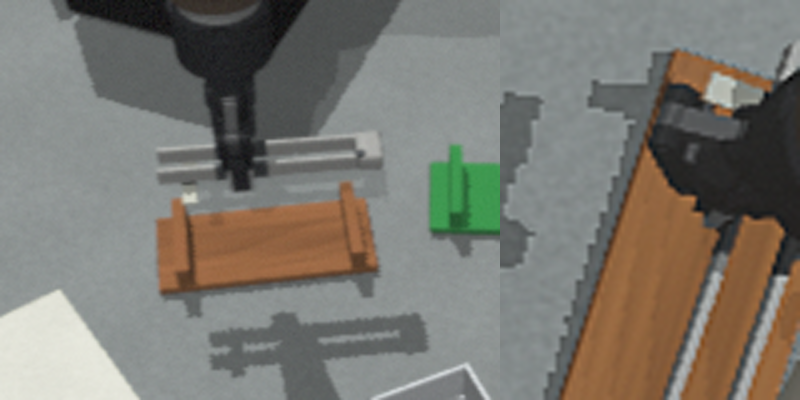

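The view shows the tweezers lifted level off the rest with the arms parallel. White gauge strip is visible at crop (190,195). Next is the carry to the tray.

```bash
python3 - <<'E'
from h import *
o,p,R=cur()
s,v=inc([.495,.03,.14],head(0,-90),p,R); print(s,v)
E
```

```text
[182.  255.4 -24.1] [ -0.08   0.16 -20.9 ]
```

play_rows(increments=[[[2,4,-12],[0,0,0],0.67],[[8,11,-24],[0,0,-1],0.67],[[20,28,-24],[0,0,-2.5],0.67],[[34,48,-24],[0,0,-4],0.67],[[50,70,-24],[0,0,-6],0.67],[[67,94,-24],[0,0,-8],0.67],[[84,118,-24],[0,0,-10],0.67],[[101,142,-24],[0,0,-12],0.67],[[118,166,-24],[0,0,-14],0.67],[[135,190,-24],[0,0,-16],0.67],[[151,212,-24],[0,0,-18],0.67],[[164,231,-24],[0,0,-19.5],0.67],[[175,246,-24],[0,0,-20.5],0.67],[[180,253,-24],[0,0,-20.9],0.67],[[182,255,-24],[0,0,-20.9],0.67],[[182,255,-24],[0,0,-20.9],0.67],[[182,255,-24],[0,0,-20.9],0.67],[[182,255,-24],[0,0,-20.9],0.67],[[182,255,-24],[0,0,-20.9],0.67]])

```text
time: 24.0
ee_pos: [0.4952, 0.029, 0.1404]
tcp_rot: [-179.9, 0.2, 180.0]
wrist_force: [-0.9, 0.2, -1.4]
opening: 0.0285
grasp_force: 6.1
```

```bash
python3 - <<'E'
from h import *
o,p,R=cur(); print(o["q"].round(1),p.round(4),o["tcp_rot"].round(1),o["time"],o["opening"],o["grasp_force"],o["wrist_force"].round(1))
a,_=snap("scene","scene8"); b,_=snap("top","top8")
print(proj("scene",p),proj("scene",p+[.07,0,0]),proj("top",p+[.07,0,0]))
c=np.zeros((600,800,3),np.uint8);c[:,:]=cv2.resize(a[165:285,250:410],(800,600),interpolation=cv2.INTER_CUBIC);c[420:,560:]=cv2.resize(b[170:300,220:394],(240,180));cv2.imwrite("pics/c8.png",c[:,:,::-1])
E
```

```text
[  3.4  -3.3 -10.5  82.7  -0.2   3.5] [0.4952 0.029  0.1404] [-179.9    0.2  180. ] 24.0 0.02848099275419588 6.143290400505066 [-0.9  0.2 -1.4]
(np.float64(360.64218259239215), np.float64(216.04048056659246)) (np.float64(325.8460689574753), np.float64(230.62522937901613)) (np.float64(306.7236864711567), np.float64(224.26227584433548))
```

View pics/c8.png

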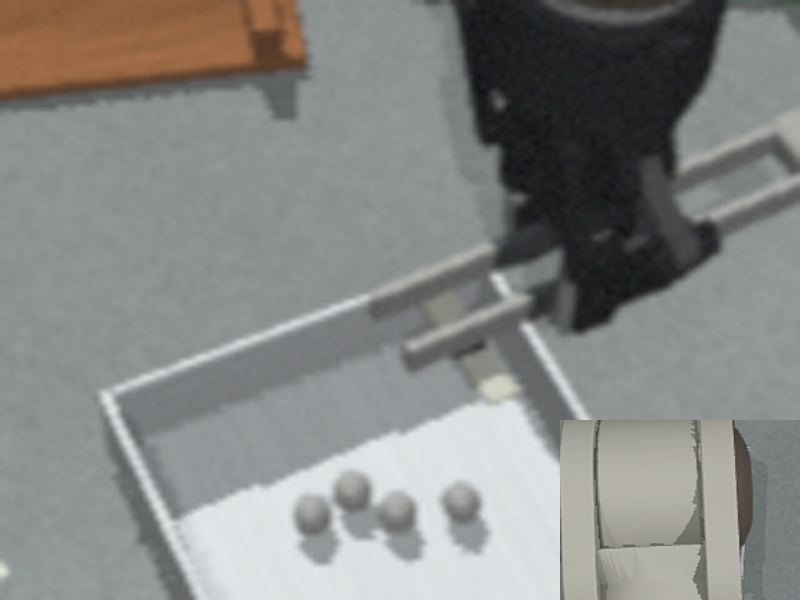

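The view shows both tips, at crop (375,305) and (410,355), over the tray with the balls below. The dark band peeks out beyond the moving arm at (468,348). I'll sample along the strip for a number.

```bash
python3 - <<'E'
from h import *
o,p,R=cur(); im=np.load("pics/scene8.npz")["im"]; g=cv2.cvtColor(im,cv2.COLOR_RGB2GRAY).astype(np.float32)
S=lambda P:[float(cv2.getRectSubPix(g,(1,1),tuple(map(float,proj("scene",q))))[0,0]) for q in P]
base=p[2]-.009
for nm,x,z in (("strip47",.047,base),("strip45",.045,base),("strip43",.043,base),("tops x62",.062,base+.014),("tops x55",.055,base+.014)):
    ys=np.arange(-18,42,1.); print(nm,[f"{int(y)}:{v:.0f}" for y,v in zip(ys,S([[p[0]+x,p[1]+y/1e3,z] for y in ys]))])
a,b=[proj("scene",[p[0]+.045,p[1]+y,base]) for y in(0,.03)];print("px per mm",np.hypot(a[0]-b[0],a[1]-b[1])/30)
c=cv2.resize(im[215:255,318:368],(800,600),interpolation=cv2.INTER_CUBIC);cv2.imwrite("pics/c9.png",c[:,:,::-1])
E
```

```text
strip47 ['-18:133', '-17:114', '-16:102', '-15:97', '-14:94', '-13:95', '-12:96', '-11:100', '-10:109', '-9:118', '-8:123', '-7:127', '-6:128', '-5:128', '-4:128', '-3:128', '-2:129', '-1:130', '0:130', '1:134', '2:145', '3:158', '4:165', '5:170', '6:162', '7:142', '8:121', '9:109', '10:98', '11:96', '12:94', '13:90', '14:84', '15:76', '16:84', '17:98', '18:113', '19:124', '20:131', '21:131', '22:131', '23:130', '24:130', '25:130', '26:131', '27:134', '28:136', '29:145', '30:160', '31:176', '32:185', '33:190', '34:193', '35:191', '36:188', '37:188', '38:184', '39:191', '40:205', '41:217']
strip45 ['-18:132', '-17:117', '-16:103', '-15:96', '-14:95', '-13:95', '-12:97', '-11:100', '-10:109', '-9:120', '-8:131', '-7:132', '-6:133', '-5:133', '-4:134', '-3:135', '-2:135', '-1:136', '0:137', '1:138', '2:144', '3:157', '4:168', '5:166', '6:160', '7:143', '8:122', '9:104', '10:98', '11:95', '12:92', '13:90', '14:86', '15:79', '16:76', '17:98', '18:120', '19:129', '20:133', '21:136', '22:135', '23:135', '24:134', '25:134', '26:135', '27:138', '28:143', '29:161', '30:182', '31:194', '32:203'
[... 1214 characters left out ...]
148', '35:148', '36:150', '37:150', '38:148', '39:148', '40:150', '41:153']
tops x55 ['-18:141', '-17:142', '-16:145', '-15:150', '-14:157', '-13:164', '-12:169', '-11:163', '-10:148', '-9:129', '-8:113', '-7:99', '-6:96', '-5:96', '-4:96', '-3:96', '-2:97', '-1:104', '0:109', '1:112', '2:114', '3:115', '4:114', '5:111', '6:112', '7:112', '8:111', '9:114', '10:121', '11:141', '12:160', '13:163', '14:156', '15:141', '16:121', '17:104', '18:99', '19:96', '20:95', '21:93', '22:92', '23:93', '24:93', '25:103', '26:113', '27:117', '28:120', '29:123', '30:126', '31:127', '32:126', '33:124', '34:124', '35:125', '36:125', '37:123', '38:132', '39:145', '40:153', '41:156']
px per mm 0.5040362101479897
```

View pics/c9.png

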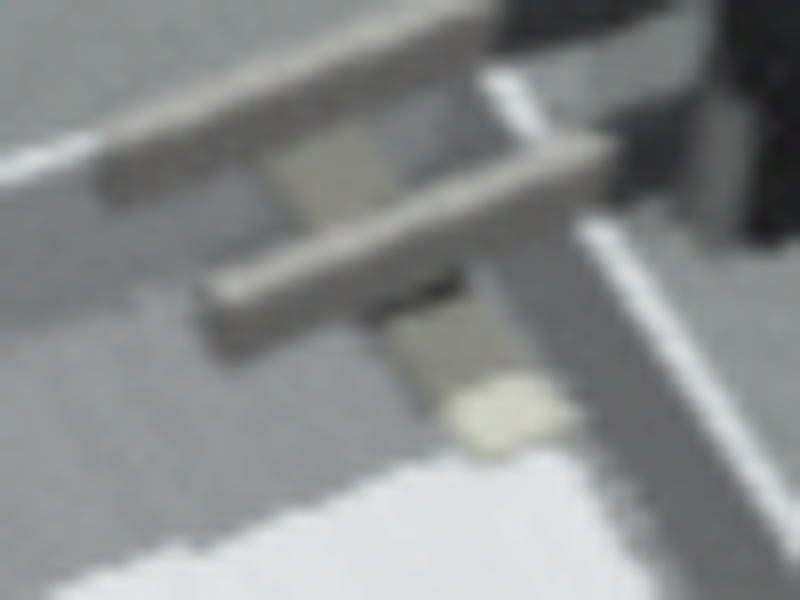

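At the tips the arm centres sit about 25 mm apart, against 24 mm nominal, and about 2 mm of dark band shows outside the arm. I'll tighten by about 0.6 mm and hold.

play_rows(increments=[[[0,0,0],[0,0,0],0.677],[[0,0,0],[0,0,0],0.677],[[0,0,0],[0,0,0],0.677],[[0,0,0],[0,0,0],0.677],[[0,0,0],[0,0,0],0.677],[[0,0,0],[0,0,0],0.677],[[0,0,0],[0,0,0],0.677],[[0,0,0],[0,0,0],0.677]])

```text
time: 24.9
ee_pos: [0.4951, 0.0295, 0.1405]
tcp_rot: [-179.9, 0.2, -180.0]
wrist_force: [0.0, -0.5, -0.5]
opening: 0.0278
grasp_force: 6.4
```

```bash
python3 - <<'E'
from h import *
o,p,R=cur(); print(p.round(4),o["time"],o["opening"],o["grasp_force"],np.abs(o["qd"]).max())
im,d=snap("scene","scene9"); g=cv2.cvtColor(im,cv2.COLOR_RGB2GRAY).astype(np.float32)
S=lambda P:np.array([float(cv2.getRectSubPix(g,(1,1),tuple(map(float,proj("scene",q))))[0,0]) for q in P])
b=p[2]-.009
ys=np.arange(-18,30,.5)
for x in(.055,.062):
    v=S([[p[0]+x,p[1]+y/1e3,b+.014] for y in ys]); 
    for lo,hi in((-16,-8),(8,18)):
        k=(ys>=lo)&(ys<=hi); w=np.clip(v[k]-v[k].max()+25,0,None); print(x,(ys[k]*w).sum()/w.sum())
v=S([[p[0]+.045,p[1]+y/1e3,b] for y in ys]);print(dict(zip(ys[56:78],v[56:78].round())))
P=cloud("scene",d).reshape(-1,3); k=(np.hypot(P[:,0]-.503,P[:,1]-.2346)<.045)&(P[:,2]>.07)&(P[:,2]<.085);print("cup",cv2.minEnclosingCircle(P[k][:,:2].astype(np.float32)))
E
```

```text
[0.4951 0.0295 0.1405] 24.9 0.027765237619327216 6.389286741614342 0.11787761838585685
0.055 -11.500051504918789
0.055 12.556628147714335
0.062 -11.561127184182121
0.062 12.901005835079884
{np.float64(10.0): np.float64(98.0), np.float64(10.5): np.float64(96.0), np.float64(11.0): np.float64(95.0), np.float64(11.5): np.float64(94.0), np.float64(12.0): np.float64(93.0), np.float64(12.5): np.float64(92.0), np.float64(13.0): np.float64(91.0), np.float64(13.5): np.float64(87.0), np.float64(14.0): np.float64(80.0), np.float64(14.5): np.float64(74.0), np.float64(15.0): np.float64(67.0), np.float64(15.5): np.float64(61.0), np.float64(16.0): np.float64(62.0), np.float64(16.5): np.float64(69.0), np.float64(17.0): np.float64(79.0), np.float64(17.5): np.float64(90.0), np.float64(18.0): np.float64(101.0), np.float64(18.5): np.float64(109.0), np.float64(19.0): np.float64(116.0), np.float64(19.5): np.float64(122.0), np.float64(20.0): np.float64(127.0), np.float64(20.5): np.float64(130.0)}
cup ((0.5036015510559082, 0.23324818909168243), 0.030738379806280136)
```

Arm centres are now 24.1–24.5 mm apart, so the tip gap is about 20 mm. The cup is still standing, so I hand in.

```bash
python3 -c "
from workcell import workorder; print(workorder.job_done())"
```

```text
the job is handed in; nothing more can be done
None
```

I handed in the job at about 25 s: all five balls are in the tray, the empty cup stands upright beside it, and the tweezers are held above the tray with the tips about 20 mm apart; I never touched the pen or plates.

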